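# Release the large mill balls from the rocking-gate dispenser

### The job

Two alike dispensers of porcelain mill balls stand on the pottery bench: with the fingertips, press down the lever paddle of the one that holds the two larger balls, so that its gate lifts, and keep it down until both have rolled into its catch pan; then let the lever come back up so that the gate is shut again. Pick nothing up, keep the fingers off the balls, leave the other dispenser's lever alone and do not disturb the jar, cup or modelling tool.

Things in the scene. Friction and masses are not known exactly. Their poses are not given: they have to be found in the camera images.
- coarse_dispenser: Plywood dispenser fixed to the bench. Origin on the bench top under its gate; x down along the chute, z up, y towards its paddle. Dark steel chute at y=0, 48 mm wide, x=-143 to +60 mm, sloping down 0.18 rad to +x, floor 75 mm above the bench at the gate, top of its upper end 125 mm; catch pan at x=50 to 190 mm. Nothing under the paddle. Holds the two large balls.
- fine_dispenser: Plywood dispenser fixed to the bench. Origin on the bench top under its gate; x down along the chute, z up, y towards its paddle. Dark steel chute at y=0, 48 mm wide, x=-143 to +60 mm, sloping down 0.18 rad to +x, floor 75 mm above the bench at the gate, top of its upper end 125 mm; catch pan at x=50 to 190 mm. Nothing under the paddle. Holds the two small balls; otherwise alike.
- coarse_lever (a joint): Angle of the coarse (large-ball) dispenser's rocking lever, a steel bar along the dispenser's y turning about its x: 0 = gate shut, paddle up (rest); grows as the paddle is pressed; 0.55 rad = stop, gate fully up (balls pass from about 0.45). Gate 70 mm, paddle middle 80 mm from the pivot. Its spring needs 1.5 N at the paddle to start, 5 N at the stop, and shuts the gate when let go.
- fine_lever (a joint): Angle of the fine (small-ball) dispenser's rocking lever, a steel bar along the dispenser's y turning about its x: 0 = gate shut, paddle up (rest); grows as the paddle is pressed; 0.55 rad = stop, gate fully up (balls pass from about 0.45). Gate 70 mm, paddle middle 80 mm from the pivot. Its spring needs 1.5 N at the paddle to start, 5 N at the stop, and shuts the gate when let go.
- coarse_paddle (a point): Middle of the top of the coarse dispenser's flat grey paddle (44 mm along the dispenser's x, 46 mm along y, 6 mm thick), moving with the lever: at rest level, 111 mm above the bench, 80 mm out from the pivot and 6 mm above it; fully pressed 42 mm lower, 9 mm nearer the pivot, tilted 0.55 rad, outer edge down.
- fine_paddle (a point): Middle of the top of the fine dispenser's flat grey paddle (44 mm along the dispenser's x, 46 mm along y, 6 mm thick), moving with the lever: at rest level, 111 mm above the bench, 80 mm out from the pivot and 6 mm above it; fully pressed 42 mm lower, 9 mm nearer the pivot, tilted 0.55 rad, outer edge down.
- coarse_pivot (a point): Pivot of the coarse dispenser's lever: on its axis, midway between the cheeks, 105 mm above the bench, fixed. The cheeks are 8 mm plywood, 118 mm high, 30 mm wide, 32 mm apart along the dispenser's x.
- coarse_pan (a point): Middle of the cork floor of the coarse dispenser's catch pan, 12 mm above the bench; fixed; axes as the dispenser's. The open pan is 140 mm along x, 120 mm along y, side walls 60 mm and far wall 75 mm above the bench.
- large_ball1_center (a point): Centre of a white porcelain mill ball 36 mm in diameter, queued first, against the gate in the coarse dispenser's chute; it rolls freely, about 1 s from gate to pan once the gate is up.
- large_ball2_center (a point): Centre of a white porcelain mill ball 36 mm in diameter, queued second, behind the gate in the coarse dispenser's chute; it rolls freely, about 1 s from gate to pan once the gate is up.
- large_ball1: The same large ball as the point large_ball1_center; its origin is a point of its surface and turns as it rolls.
- large_ball2: The same large ball as the point large_ball2_center; its origin is a point of its surface and turns as it rolls.
- small_ball1_center (a point): Centre of a white porcelain mill ball 24 mm in diameter, queued first, against the gate in the fine dispenser's chute; it rolls freely, about 1 s from gate to pan once the gate is up.
- small_ball2_center (a point): Centre of a white porcelain mill ball 24 mm in diameter, queued second, behind the gate in the fine dispenser's chute; it rolls freely, about 1 s from gate to pan once the gate is up.
- small_ball1: The same small ball as the point small_ball1_center; its origin is a point of its surface and turns as it rolls.
- small_ball2: The same small ball as the point small_ball2_center; its origin is a point of its surface and turns as it rolls.
- glaze_jar: Glass glaze jar with a black lid, 58 mm wide, 80 mm high, standing loose beside the coarse dispenser's paddle, on the pan side. Origin under its middle.
- clay_cup: Grey clay cup, 68 mm wide, 85 mm high, standing loose beside the fine dispenser's paddle, on the uphill side. Origin under its middle.
- modelling_tool: Wooden modelling tool, 12 mm thick, about 185 mm long, lying loose beside the fine dispenser's pan, on the paddle's side. Origin on the bench under its handle's middle; x along it.
Mind the look-alikes: they are no part of the job. Leave any green or pink look-alike of the small_ball2 alone.

How it is judged (in metres and radians):
On the way, in this order (a step that is already met when the one before it is completed fails the run):
1. the large-ball dispenser's paddle is being pressed down by the fingers (value of joint coarse_lever above 0.25 rad and contact force between the fingers and coarse_dispenser above 0.5 N and horizontal distance between the grasp point and coarse_paddle below 0.08 m), for 0.05 s.
2. both large balls have rolled into its catch pan (x of large_ball1_center in the frame of coarse_dispenser between 0.052 and 0.188 m and y of large_ball1_center in the frame of coarse_dispenser between -0.06 and 0.06 m and z of each of large_ball1_center, large_ball2_center in the frame of coarse_dispenser below 0.055 m and x of large_ball2_center in the frame of coarse_dispenser between 0.052 and 0.188 m and y of large_ball2_center in the frame of coarse_dispenser between -0.06 and 0.06 m), for 0.1 s.
At the end, for the whole second after the job is handed in: Both large balls lie in the large-ball dispenser's catch pan (within its walls, centres below 55 mm above the bench), slower than 0.05 m/s; both levers are back up (within 0.06 rad of shut); both small balls are still behind their gate (all of step 2 and x of each of small_ball1_center, small_ball2_center in the frame of fine_dispenser below 0 m and value of joint each of coarse_lever, fine_lever below 0.06 rad and linear speed of each of large_ball1, large_ball2 below 0.05 m/s); the robot touches nothing.
It fails at once if the other dispenser's lever is pressed (more than 0.1 rad) (value of joint fine_lever above 0.1 rad).
It fails at once if a ball is touched by the fingers or arm (contact force between any of the fingers, the arm and large_ball1 above 0.3 N or contact force between any of the fingers, the arm and large_ball2 above 0.3 N or contact force between any of the fingers, the arm and small_ball1 above 0.3 N or contact force between any of the fingers, the arm and small_ball2 above 0.3 N).
It fails at once if a ball is lifted above its chute (height (world z) of any of large_ball1_center, large_ball2_center, small_ball1_center, small_ball2_center above 0.17 m).
It fails at once if a bystander is moved more than 25 mm, lifted or tipped (distance of any of glaze_jar, clay_cup, modelling_tool from where it was at the start of the episode above 0.025 m or angle between any of glaze_jar, clay_cup's own z axis and vertical above 0.4 rad).
It also fails if it takes over 32 s, if anything falls off the work surface, if the arm or the gripper's body presses on something with over 40 N, if the wrist force passes 120 N, or if a joint passes its speed limit or range.

### The arm

A 6-joint arm with a two-finger parallel gripper is mounted at the origin on the work surface. World frame = base frame: x ahead of the robot, y to its left, z up, the work surface at z = 0. Lengths are in m, angles in degrees, forces in N, time in s.
With the tool pointing down it reaches from about 0.4 to 0.825 m from the base axis. Payload 7 kg.
Tool frame: the origin (TCP) lies at the very end of the fingers, on their centre line; the grasp point (between the pads) lies behind it (r.grasp_offset is the z of the grasp point in the tool frame, in m); z points along the fingers, y is the direction in which the jaws open and shut (so a half turn about z gives the same grasp; the last joint's range is limited). The gripper opens to 88 mm and grips with 3 to 60 N. Pads are 19 mm wide; open, the fingers measure 130 mm over their backs; the gripper's body (78 mm by 193 mm) begins 47 mm behind the grasp point.
Start: joints at [85.778, 20.546, 0.682, 0, -70.136, -16.507], TCP at [0.239, 0.631, 0.227] pointing down, gripper open.
Joint ranges: [-176.03, 176.03], [-82.01, 121.73], [-58.28, 71.71], [-173.87, 95.51], [-174.79, -0.11], [-173.66, 173.66]. Speed limits (degrees/s): [136.94, 136.94, 172.46, 180, 180, 180].

### API

Orientations are given as [roll, pitch, yaw] about the fixed x, y, z axes, in that order (R = Rz(yaw) Ry(pitch) Rx(roll)).
In Python, from plant import r gives the robot as it stands. The module is installed in compiled form; this text tells all that it offers.
- The arm moves only by the tool servo_tool, never from a script. Its argument "targets" is a list of rows, each an object of numbers: "dx", "dy", "dz": the shift along the world's x, y, z in cm; "spin": the turn about the world's z in rad; "grip": the opening in per cent of the stroke, from 0 (shut) to 100 (fully open). A call has exactly 10 rows; each row is the pose to reach, as a shift and turn from the pose commanded when the call began; what a row does not reach only later rows make up. A row lasts 1/12 s, in which the tool goes at most 41.7 mm and 7.16 degrees, less where a joint would pass 70% of its speed; a pose out of reach is approached as far as the arm can. A call with a gripper value outside its range is refused whole. The fingers move at their own pace and stop on an object; "squeeze" is the grip in N (left out, the last holds). Time passes only in rows, so rows that repeat a pose let the fingers close, or fill a call up. It gives the time, the measured TCP pose, the force and the opening at its end, in the units of the state.
- r.get_state(): the state, without advancing time (a new reading comes with each control period).
- r.capture(name): name is "side" or "top" or "wrist"; returns the picture (400x640x3 uint8, blue, green, red); there is no depth.
- r.get_calibration(name): a dict with "K" (3x3 intrinsics, pixels), "extrinsics" (4x4, takes a point from camera to world coordinates). Camera axes: x right, y down, z forward; pixel columns grow to the right and rows downward; lengths in m; the calibration is good to about 2 mm. The wrist camera is an equidistant fisheye: a pixel r from the principal point sees the ray r / f radians off the axis. A picture is of the moment at which its call begins: read the wrist's pose just before it. get_calibration takes no time and is no camera call; for the wrist camera it gives the pose at the moment of the call.
- r.close_job(): hands the job in, once; it reports no verdict.
Trained networks look in the newest picture that a camera, given by its name, has taken for a name from the list of things; names that differ only in an ending like _2 or _b are one class to them, and where a whole thing is asked for, a point or a joint stands for the part that bears it (a point fixed in the world has none). Each returns a list of dicts, best first, with "p" (0 to 1); they miss things now and then, are a little off and sometimes report something else, mostly with a low value. They report only what shows in the picture. A call takes as long as a camera call. They do not tell look-alikes from the thing itself.
- r.cut_out(name, camera): "mask" (400x640 bool, what is visible of it) and "extent" ([left, top, right, bottom] in pixels, round what is visible of it).
The state is a dict: "time_s": time; "joints": joint angles; "qd": joint speeds; "joint_torque": joint torques, N m; "tcp_pos": TCP position; "eef_rot": TCP orientation; "contact_force": force on the tool from outside, world axes, zero at the start; "moment": the same for the moment, N m; "gripper_width": finger opening in m.
Only numpy, scipy, OpenCV 4.12 (cv2) and the standard library are available. Lean on these libraries where they do the work, as an engineer would, in place of code of your own. Each camera call takes 0.05 s, during which the arm holds its last target. There are 200 camera calls.

## Working session

There is one attempt and no reset: what is moved stays moved. The work goes in short steps, Python scripts to look and compute and a tool call to move; the robot and the scene stay as the last step left them, time stands still between calls to the robot, and variables do not carry over. Pictures are saved under pics/ and viewed, about 8 in all and at most 12, crops included, and the job is handed in when it is done.

Besides the shell and the picture viewer there is one more tool, called after "Request:" as name([rows], argument=value, ...), one row to a line, values as JSON. servo_tool: Moves the arm, as the interface text tells. Its arguments: {"type":"object","properties":{"targets":{"type":"array"},"squeeze":{"type":"number"}},"required":["targets"]}

```bash
mkdir -p pics; python3 - <<'E'
from plant import r
import cv2
print(r.get_state(), r.grasp_offset)
for c in ("side","top"):
    cv2.imwrite(f"pics/{c}0.png", r.capture(c))
    k=r.get_calibration(c); print(c,k["K"].round(1).tolist(),k["extrinsics"].round(3).tolist())
    for n in ("coarse_dispenser","coarse_paddle","fine_paddle","large_ball1","small_ball1","glaze_jar","clay_cup","modelling_tool"):
        print(n,[(round(d["p"],2),d["extent"]) for d in r.cut_out(n,c)][:4])
E
```

```text
{'time_s': 0.0, 'joints': array([ 8.57775761e+01,  2.05903313e+01,  6.34278844e-01, -1.93097252e-02,
       -7.01369945e+01, -1.65070414e+01]), 'qd': array([ 0.08212113, -0.03740361, -0.0116418 , -0.04015331, -0.05841141,
       -0.04810762]), 'joint_torque': array([-1.84541437e-03, -5.82711983e+01,  2.93053079e+01,  6.99680284e+00,
        6.86382395e-03, -1.73519720e-04]), 'tcp_pos': array([0.23877544, 0.63083147, 0.22564154]), 'eef_rot': array([ 1.79905630e+02, -9.03580705e-03, -2.07360335e+01]), 'contact_force': array([-0.83795501, -0.31532356,  0.19525444]), 'moment': array([ 0.01795097,  0.02278161, -0.00120583]), 'gripper_width': 0.0879309403563538} -0.0188
side [[467.0, 0.0, 323.5], [0.0, 467.0, 198.5], [0.0, 0.0, 1.0]] [[0.829, -0.445, 0.339, 0.143], [-0.56, -0.642, 0.524, -0.655], [-0.016, -0.624, -0.781, 0.934], [0.0, 0.0, 0.0, 1.0]]
coarse_dispenser [(0.84, [240.2, 108.7, 385.8, 209.4])]
coarse_paddle [(0.73, [264.3, 107.4, 309.2, 151.8])]
fine_paddle [(0.74, [365.4, 205.6, 413.2, 283.9])]
large_ball1 []
small_ball1 [(0.74, [364.9, 204.1, 413.4, 284.3]), (0.58, [386.6, 27
[... 478 characters left out ...]
spenser [(0.69, [175.2, 94.3, 283.4, 237.9])]
coarse_paddle [(0.98, [175.7, 168.0, 261.3, 184.8]), (0.18, [243.6, 192.3, 259.6, 208.4])]
fine_paddle [(0.6, [352.4, 157.0, 439.7, 186.5])]
large_ball1 [(0.66, [243.1, 173.6, 257.2, 189.2]), (0.57, [244.0, 190.2, 259.5, 206.7])]
small_ball1 [(0.57, [466.9, 217.5, 480.8, 230.3]), (0.45, [433.7, 262.1, 446.1, 268.2]), (0.4, [422.9, 182.7, 435.6, 193.5])]
glaze_jar [(0.87, [184.9, 120.7, 218.3, 151.5]), (0.47, [421.4, 195.9, 430.3, 199.6]), (0.41, [172.6, 94.1, 283.2, 239.1])]
clay_cup [(0.82, [337.5, 201.6, 368.7, 228.7]), (0.75, [175.4, 93.1, 279.8, 239.1])]
modelling_tool [(0.62, [376.7, 89.8, 385.1, 158.9]), (0.38, [173.2, 93.7, 283.6, 237.3])]
```

View pics/top0.png

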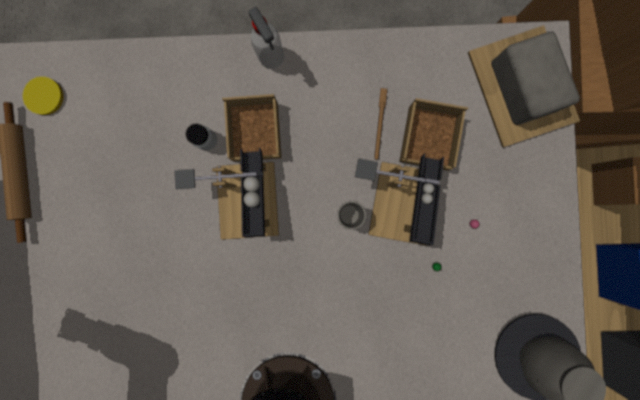

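View pics/side0.png

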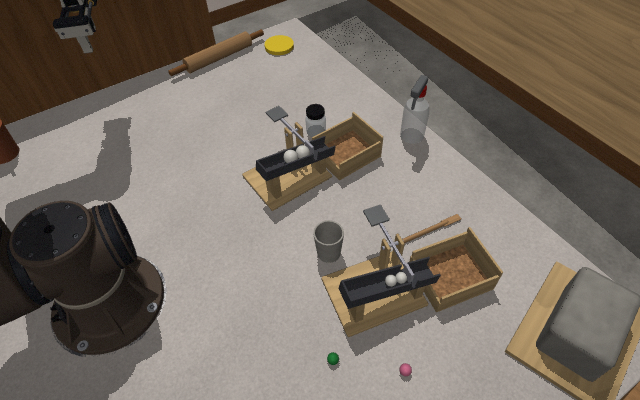

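The coarse dispenser is the left one in the top view: its balls are bigger, at (251,184) and (252,199), with the jar beside it at (197,135). Its paddle is at (185,179) in the top view and about (277,114) in the side view. I'll locate the paddle and the chute axis from both.

```bash
cat > h.py <<'E'
from plant import r
import numpy as np
def ray(c,uv,z):
    k=r.get_calibration(c);K=k["K"];T=k["extrinsics"]
    d=T[:3,:3]@np.linalg.solve(K,[*uv,1.]); o=T[:3,3]
    return o+d*(z-o[2])/d[2]
E
python3 - <<'E'
from h import *
import cv2
for n,c,uv,z in [("paddle","top",(185,179),.111),("paddle","side",(277,114),.111),("barGateEnd","top",(256,175),.111),
  ("chute up","top",(253.5,236),.125),("chute low","top",(251.5,152),.09),("ball1","top",(251,183.5),.096),("ball2","top",(252,199),.102),("ball1s","side",(303,152),.096),("jar","top",(197,134),.08),
  ("fpaddle","top",(367,169),.111),("fball1","top",(428,188),.09),("fball2","top",(428,197.5),.095)]:
    print(n,ray(c,uv,z).round(4))
im=r.capture("top"); s=cv2.resize(im[120:250,150:300],None,fx=5,fy=4.6,interpolation=cv2.INTER_CUBIC); cv2.imwrite("pics/crop.png",s)
E
```

```text
paddle [0.5596 0.2068 0.111 ]
paddle [0.5594 0.2034 0.111 ]
barGateEnd [0.5638 0.044  0.111 ]
chute up [0.4267 0.05   0.125 ]
chute low [0.62   0.0573 0.09  ]
ball1 [0.5459 0.0589 0.096 ]
ball2 [0.5098 0.0562 0.102 ]
ball1s [0.5481 0.0589 0.096 ]
jar [0.6688 0.1884 0.08  ]
fpaddle [ 0.5696 -0.208   0.111 ]
fball1 [ 0.5236 -0.3491  0.09  ]
fball2 [ 0.5016 -0.3469  0.095 ]
```

View pics/crop.png

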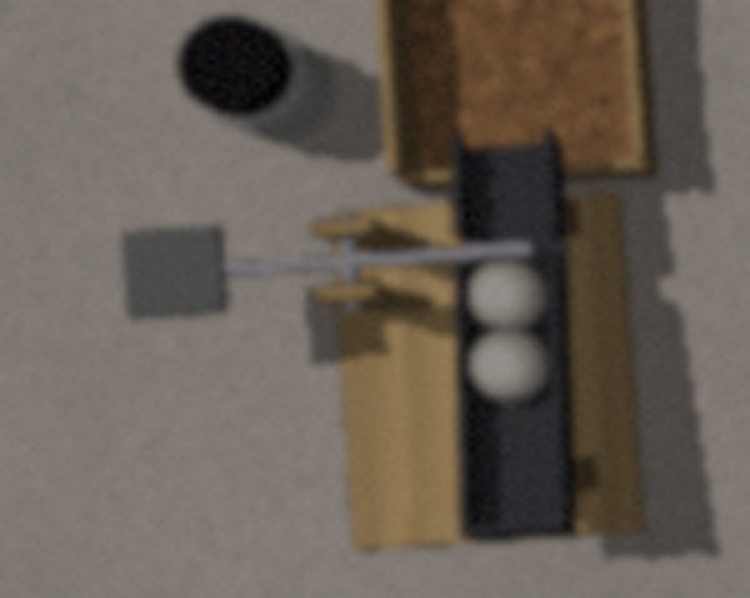

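Both views agree on the paddle, at about (0.5595, 0.206), and the dispenser yaw is about +2°. The balls' spacing of 36 mm matches the large pair. I'll move above the paddle with the jaws along the dispenser's x and the fingers shut.

Request:
servo_tool([
  {"dx":2.4,"dy":-3.2,"dz":0,"spin":-0.12,"grip":0},
  {"dx":4.8,"dy":-6.4,"dz":0,"spin":-0.24,"grip":0},
  {"dx":7.2,"dy":-9.6,"dz":0,"spin":-0.36,"grip":0},
  {"dx":9.6,"dy":-12.8,"dz":0,"spin":-0.48,"grip":0},
  {"dx":12,"dy":-16,"dz":0,"spin":-0.6,"grip":0},
  {"dx":14.4,"dy":-19.2,"dz":0,"spin":-0.72,"grip":0},
  {"dx":16.8,"dy":-22.4,"dz":0,"spin":-0.84,"grip":0},
  {"dx":19.2,"dy":-25.6,"dz":0,"spin":-0.96,"grip":0},
  {"dx":21.6,"dy":-28.8,"dz":0,"spin":-1.08,"grip":0},
  {"dx":24,"dy":-32,"dz":0,"spin":-1.18,"grip":0},
])

```text
time_s: 1.78
tcp_pos: [0.4797, 0.3097, 0.227]
eef_rot: [-180.0, 0.0, -88.7]
contact_force: [0.5, 1.1, 0.3]
gripper_width: 0.0269
```

Request:
servo_tool([
  {"dx":2,"dy":-2.6,"dz":0,"spin":0,"grip":0},
  {"dx":4,"dy":-5.2,"dz":0,"spin":0,"grip":0},
  {"dx":6,"dy":-7.9,"dz":0,"spin":0,"grip":0},
  {"dx":8.1,"dy":-10.5,"dz":0,"spin":0,"grip":0},
  {"dx":8.1,"dy":-10.5,"dz":-2,"spin":0,"grip":0},
  {"dx":8.1,"dy":-10.5,"dz":-4,"spin":0,"grip":0},
  {"dx":8.1,"dy":-10.5,"dz":-6,"spin":0,"grip":0},
  {"dx":8.1,"dy":-10.5,"dz":-8,"spin":0,"grip":0},
  {"dx":8.1,"dy":-10.5,"dz":-8,"spin":0,"grip":0},
  {"dx":8.1,"dy":-10.5,"dz":-8,"spin":0,"grip":0},
])

```text
time_s: 2.62
tcp_pos: [0.5596, 0.2059, 0.1461]
eef_rot: [179.9, -0.1, -88.3]
contact_force: [-0.3, -0.7, -0.3]
gripper_width: 0.0005
```

```bash
python3 - <<'E'
from h import *
import cv2
a=r.capture("side"); b=r.capture("top")
s=np.hstack([cv2.resize(a[80:220,220:400],(400,311)),cv2.resize(b[100:240,150:330],(400,311))])
cv2.imwrite("pics/above.png",s); print(r.get_state())
E
```

```text
{'time_s': 2.7167, 'joints': array([ 3.89807021e+01,  1.68146976e+01, -1.56376211e+01,  3.69986549e-02,
       -5.74509880e+01, -3.73100139e+01]), 'qd': array([ 0.14245771, -0.61929633,  0.26357302, -0.10284418,  0.2335781 ,
        0.01438177]), 'joint_torque': array([-1.06790259e-01, -4.88504863e+01,  2.55351108e+01,  6.11568555e+00,
       -3.76790646e-02, -1.31759502e-03]), 'tcp_pos': array([0.56071858, 0.20675048, 0.14797627]), 'eef_rot': array([-1.79904174e+02,  3.37731280e-02, -8.83094037e+01]), 'contact_force': array([-0.44683873, -0.24711947,  0.76769382]), 'moment': array([ 0.05802155, -0.06891901, -0.02834283]), 'gripper_width': -0.00011683877940590664}
```

View pics/above.png

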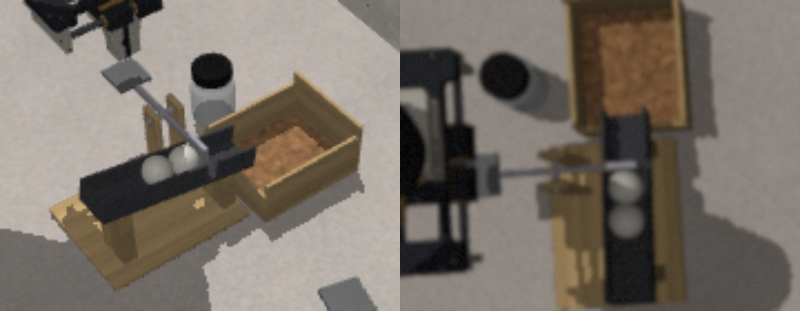

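The shut fingers are right above the paddle, which is at about (127,75) in the left half. The path down is clear, with jar and cheeks well off the fingers. Next I press.

Request:
servo_tool([
  {"dz":-1.5,"grip":0},
  {"dz":-3,"grip":0},
  {"dz":-3.8,"grip":0},
  {"dz":-4.6,"grip":0},
  {"dz":-5.4,"grip":0},
  {"dz":-6.2,"grip":0},
  {"dz":-7,"grip":0},
  {"dz":-7.6,"grip":0},
  {"dz":-8,"grip":0},
  {"dz":-8,"grip":0},
])

```text
validation failed for argument at $.ta...
```

Request:
servo_tool([
  {"dz":0,"grip":0},
  {"dz":0,"grip":0},
  {"dz":0,"grip":0},
  {"dz":0,"grip":0},
  {"dz":0,"grip":0},
  {"dz":0,"grip":0},
  {"dz":0,"grip":0},
  {"dz":0,"grip":0},
  {"dz":0,"grip":0},
  {"dz":0,"grip":0},
])

```text
validation failed for argument at $.ta...
```

```bash
python3 - <<'E'
from h import *
import cv2
a=r.capture("side"); b=r.capture("top")
s=np.hstack([cv2.resize(a[80:220,220:400],(400,311)),cv2.resize(b[80:220,150:330],(400,311))])
cv2.imwrite("pics/press.png",s); print(r.get_state())
E
```

```text
{'time_s': 2.8167, 'joints': array([ 3.89835148e+01,  1.67829059e+01, -1.56465192e+01,  2.23454579e-02,
       -5.74296288e+01, -3.73103895e+01]), 'qd': array([ 0.04897124, -0.17017421, -0.30196044, -0.14174573,  0.14645275,
       -0.00876934]), 'joint_torque': array([-3.94165458e-02, -4.95224404e+01,  2.61183500e+01,  6.26029238e+00,
       -3.01465974e-02,  5.45567082e-05]), 'tcp_pos': array([0.56069246, 0.20686993, 0.14818827]), 'eef_rot': array([-1.79876466e+02,  7.04295721e-02, -8.83147926e+01]), 'contact_force': array([0.0966471 , 0.13828221, 0.03186605]), 'moment': array([ 0.05945564, -0.05453623,  0.01923253]), 'gripper_width': 0.0006907431772604357}
```

View pics/press.png

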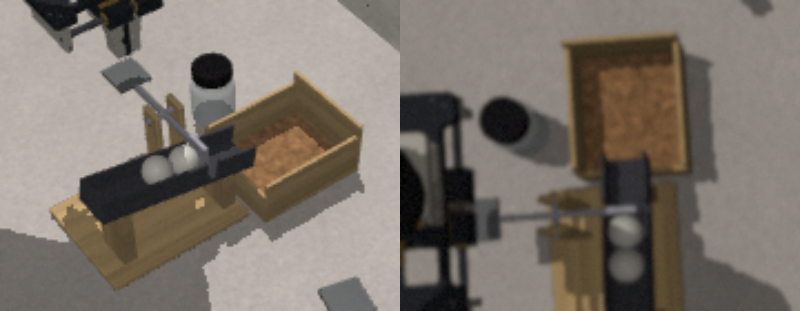

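The two calls were refused because every field has to be given, so nothing has moved. I'll repeat the press with full rows.

Request:
servo_tool([
  {"dx":0,"dy":0,"dz":-1.5,"spin":0,"grip":0},
  {"dx":0,"dy":0,"dz":-3,"spin":0,"grip":0},
  {"dx":0,"dy":0,"dz":-3.8,"spin":0,"grip":0},
  {"dx":0,"dy":0,"dz":-4.6,"spin":0,"grip":0},
  {"dx":0,"dy":0,"dz":-5.4,"spin":0,"grip":0},
  {"dx":0,"dy":0,"dz":-6.2,"spin":0,"grip":0},
  {"dx":0,"dy":0,"dz":-7,"spin":0,"grip":0},
  {"dx":0,"dy":0,"dz":-7.6,"spin":0,"grip":0},
  {"dx":0,"dy":0,"dz":-8,"spin":0,"grip":0},
  {"dx":0,"dy":0,"dz":-8,"spin":0,"grip":0},
])

```text
time_s: 3.65
tcp_pos: [0.5614, 0.207, 0.0688]
eef_rot: [-179.8, 0.0, -88.3]
contact_force: [-6.7, -0.2, 21.3]
gripper_width: 0.0008
```

Request:
servo_tool([
  {"dx":0,"dy":0,"dz":0,"spin":0,"grip":0},
  {"dx":0,"dy":0,"dz":0,"spin":0,"grip":0},
  {"dx":0,"dy":0,"dz":0,"spin":0,"grip":0},
  {"dx":0,"dy":0,"dz":0,"spin":0,"grip":0},
  {"dx":0,"dy":0,"dz":0,"spin":0,"grip":0},
  {"dx":0,"dy":0,"dz":0,"spin":0,"grip":0},
  {"dx":0,"dy":0,"dz":0,"spin":0,"grip":0},
  {"dx":0,"dy":0,"dz":0,"spin":0,"grip":0},
  {"dx":0,"dy":0,"dz":0,"spin":0,"grip":0},
  {"dx":0,"dy":0,"dz":0,"spin":0,"grip":0},
])

```text
time_s: 4.48
tcp_pos: [0.5614, 0.2071, 0.0691]
eef_rot: [-179.8, 0.1, -88.3]
contact_force: [-5.2, -0.5, 18.0]
gripper_width: 0.0003
```

```bash
python3 - <<'E'
from h import *
import cv2
a=r.capture("side"); b=r.capture("top")
s=np.hstack([cv2.resize(a[80:220,220:400],(400,311)),cv2.resize(b[80:220,150:330],(400,311))])
cv2.imwrite("pics/press2.png",s); s=r.get_state(); print(s["time_s"],s["tcp_pos"],s["contact_force"])
E
```

```text
4.5833 [0.56141721 0.20714416 0.0690553 ] [-4.56439277 -0.69649166 17.47417612]
```

View pics/press2.png

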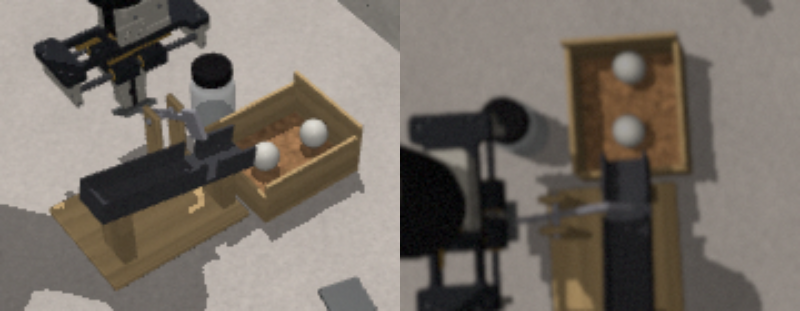

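Both balls are off the chute and in the pan, at about (630,68) and (630,131) in the right half. The lever is at its stop at 17 N. I'll hold briefly, then raise until well clear.

Request:
servo_tool([
  {"dx":0,"dy":0,"dz":0,"spin":0,"grip":0},
  {"dx":0,"dy":0,"dz":0,"spin":0,"grip":0},
  {"dx":0,"dy":0,"dz":0,"spin":0,"grip":0},
  {"dx":0,"dy":0,"dz":0,"spin":0,"grip":0},
  {"dx":0,"dy":0,"dz":0,"spin":0,"grip":0},
  {"dx":0,"dy":0,"dz":0,"spin":0,"grip":0},
  {"dx":0,"dy":0,"dz":0.8,"spin":0,"grip":0},
  {"dx":0,"dy":0,"dz":1.6,"spin":0,"grip":0},
  {"dx":0,"dy":0,"dz":2.4,"spin":0,"grip":0},
  {"dx":0,"dy":0,"dz":3.2,"spin":0,"grip":0},
])

```text
time_s: 5.42
tcp_pos: [0.5603, 0.2067, 0.0995]
eef_rot: [-180.0, 0.0, -88.3]
contact_force: [0.7, 2.2, 2.4]
gripper_width: 0.0004
```

Request:
servo_tool([
  {"dx":0,"dy":0,"dz":1,"spin":0,"grip":0},
  {"dx":0,"dy":0,"dz":2,"spin":0,"grip":0},
  {"dx":0,"dy":0,"dz":4,"spin":0,"grip":0},
  {"dx":0,"dy":0,"dz":6,"spin":0,"grip":0},
  {"dx":0,"dy":0,"dz":8,"spin":0,"grip":0},
  {"dx":0,"dy":2,"dz":10,"spin":0,"grip":0},
  {"dx":0,"dy":4,"dz":11,"spin":0,"grip":0},
  {"dx":0,"dy":6,"dz":11,"spin":0,"grip":0},
  {"dx":0,"dy":6,"dz":11,"spin":0,"grip":0},
  {"dx":0,"dy":6,"dz":11,"spin":0,"grip":0},
])

```text
time_s: 6.25
tcp_pos: [0.5592, 0.2663, 0.2083]
eef_rot: [179.9, -0.1, -88.3]
contact_force: [0.4, 0.1, -0.6]
gripper_width: -0.0
```

```bash
python3 - <<'E'
from h import *
import cv2,time
a=r.capture("side"); b=r.capture("top")
s=np.hstack([cv2.resize(a[80:290,220:490],(400,311)),cv2.resize(b[80:220,150:330],(400,311))])
cv2.imwrite("pics/end.png",s); s=r.get_state(); print(s["time_s"],s["tcp_pos"],s["contact_force"])
for n in("large_ball1",):
  for d in r.cut_out(n,"top")[:3]:
    e=d["extent"];uv=((e[0]+e[2])/2,(e[1]+e[3])/2);print(d["p"],uv,ray("top",uv,.03))
E
```

```text
6.35 [0.55935071 0.2653777  0.20811916] [-0.02923829 -0.05205871  0.05656664]
0.67 (395.7, 170.14999999999998) [ 0.57309271 -0.28810445  0.03      ]
0.66 (253.3, 140.25) [0.65923812 0.06438939 0.03      ]
0.54 (254.25, 109.25) [0.73748821 0.06019897 0.03      ]
```

View pics/end.png

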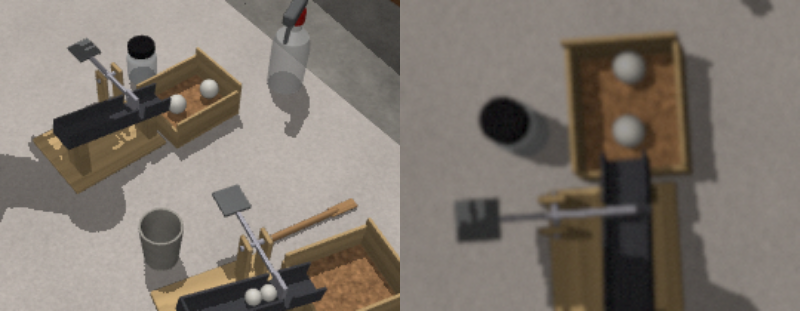

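The gate is shut and the paddle is level. Both balls are at rest in the pan at x ≈ 0.094 and 0.173 m in the dispenser frame, and the fingers are clear.

```bash
python3 -c "
from plant import r
print(r.close_job())"
```

```text
the job is handed in; nothing more can be done
None
```

I pressed the large-ball dispenser's paddle to its stop with the shut fingertips until both balls had rolled into its catch pan. Then I raised the arm clear and handed the job in at about 6.4 s.

**Last checks, from the final pictures and state:**
- Both large balls lie in the pan, about 94 and 173 mm down from the gate. They were in the same places as in the picture 1.8 s earlier, so they appear to be at rest.
- The coarse lever is back up with its gate shut. The fine lever is up and both small balls are still behind their gate.
- The jar, cup and modelling tool look undisturbed. I judged this by eye and did not measure it.
- The force on the tool reads about 0 N, so the robot is touching nothing.

**Things that failed or disagreed:**
- My first press call and the hold after it were refused because the rows lacked some fields. Nothing moved, and I repeated them with full rows.
- The network's top "large ball" hit in the final top picture (p 0.67) was false: it lay at the fine dispenser, where no large ball is. The next two hits matched the picture.
- The press was firmer than needed, about 17–21 N at the stop.

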